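Nip up the rolling mill's hold-down nut

TASK

The hold-down nut on the rolling mill's right-hand foot has worked loose: take the double-ended ring spanner off the rubber mat and, with its larger ring, tighten the nut clockwise until it pulls up firm, about 1.2 N m and certainly not 2. The foot's ribs allow only a short swing, so lift the ring off and reseat it for each stroke, without leaning the spanner hard on the casting. Then lay the spanner flat on the mat again, leaving the other things on the bench where they are.

Things in the scene. Friction and masses are not known exactly. Their poses are not given: they have to be found in the camera images.
- mill: Jeweller's rolling mill, green cast iron, fixed to the bench: two cheeks with steel rolls between them, gears on top (325 high overall), crank at its +y end. Origin: bench surface under its middle; z up, y along the rolls towards the crank. Cheeks span x +-65; the right cheek's outer face lies at y = -108, 250 high; the nut's axis at x = 0, y = -150.
- foot: The mill's right-hand (-y) foot, part of the casting, axes parallel to the mill's. Origin: bench surface on the axis of stud and nut. Flange 20 thick, 120 (x) by 82 (y, from +42 at the cheek to -40); on it a steel washer 37 across, top at z = 23; stud 20 across, up to z = 46. The pocket round the nut is closed by the cheek at y = +42 and by a rib on either side, and opens to -y.
- pocket (a point): Mouth of that pocket: midway between the outer ends of the two upright ribs, level with their tops (foot y = -35, z = 80). Ribs 9 thick, inner faces at x = +-42, from the cheek to here, tops sloping up to z = 120 at the cheek. Axes as the foot's. With the ring on the nut the handle (which points from the nut out of the pocket) meets a rib about 44 degrees either side of -y.
- nut_base (a point): The loose nut: steel hexagon 30 across flats, 16 high, its top bevelled over the last 4 to a face 26 across. Origin: centre of its underside, on the washer (foot z = 23); z up along the stud. The frame turns with the nut: its x axis points square at one flat, the other flats follow every 60 degrees.
- nut (a joint): Angle of the nut on its thread in rad, growing as it is tightened (clockwise from above). Starts between 0 and 0.6. It runs on a steady thread friction of about 0.35 N m (3 N at mid-handle) and comes up against the washer at 2.45, where it stops turning on the thread and only the stud's wind-up gives. Friction holds it where it is left; it does not rise or sink.
- stud (a joint): Elastic wind-up of the stud, which turns nut and all under the spanner's torque and springs back when let go: rad, positive clockwise, 8 N m per rad (0.04 while the nut is running, 0.10 at 0.8 N m, 0.15 at 1.2 N m, 0.28 at 2.2 N m).
- spanner: Steel deep-offset double-ended ring spanner, 284 long, about 0.4 kg, lying on the mat on its two rings like a bridge. Origin: midway between the rings, level with their undersides; x points to the larger ring, z up. Straight handle 12 wide (y) by 14 high, centre at z = 38, from x = -70 to 70, then cranked down to the rings. Balances at its middle.
- big_ring (a point): Centre of the larger ring's underside, spanner x = +120, axes as the spanner's. Six-sided bore 31.5 across flats, 14 deep, right through, one flat square to the spanner's x axis: it fits the nut every 60 degrees, with about 5 degrees of play either way and 0.75 clearance all round. Ring 46 across outside. Fully seated, its underside lies on the washer.
- small_ring (a point): Centre of the smaller ring's underside, at spanner x = -120 (bore 28 across flats, 14 high, 42 across outside: too small for the nut).
- mat: Black rubber mat, 240 (x) by 360 (y) by 4 thick, fixed to the bench; origin: centre of its underside.
- flat_wrench: Small flat steel wrench 190 long, 8 high, lying near the mat's -x edge; origin: centre of its underside.
- hammer: Hammer with a wooden handle, 230 long, lying beyond the mat; origin: under its middle.
- mandrel: Tapered steel ring mandrel 290 long, 27 thick, lying on the near side of the mat; origin: under its middle.
- jar: Glass jar with a steel lid, 60 across, 75 high; origin: centre of its underside.
- spool: Empty brass spool, 40 across and 40 high, standing; origin: centre of its underside.
- bottle: Clear plastic bottle, 64 across, 190 high; origin: centre of its underside.
- screwdriver: Screwdriver with a dark wooden handle, 170 long, lying beyond the mill; origin: under its middle.

How it is judged (in metres and radians):
On the way, in this order (a step that is already met when the one before it is completed fails the run):
1. the larger ring is seated over the loose nut (horizontal distance between big_ring and nut_base below 0.004 m and z of big_ring in the frame of nut_base below 0.008 m and value of joint nut below 0.9 rad), for 0.1 s.
2. the nut is pulled up firm with the ring on it: home on its washer, with at least 0.8 N m on it (horizontal distance between big_ring and nut_base below 0.004 m and z of big_ring in the frame of nut_base below 0.008 m and value of joint nut above 2.42 rad and value of joint stud above 0.1 rad), for 0.1 s.
At the end, for the whole second after the job is handed in: The nut is still home on its washer (nut above 2.40 rad) and the spanner lies still and flat on its two rings on the mat (within 5 mm of its surface, within 0.08 rad of level), the centres of both rings over the mat (value of joint nut above 2.4 rad and angle between spanner's own z axis and vertical below 0.08 rad and z of spanner in the frame of mat below 0.009 m and linear speed of spanner below 0.02 m/s and x of big_ring in the frame of mat between -0.12 and 0.12 m and y of big_ring in the frame of mat between -0.18 and 0.18 m and x of small_ring in the frame of mat between -0.12 and 0.12 m and y of small_ring in the frame of mat between -0.18 and 0.18 m); the robot touches nothing.
It fails at once if the nut is overtightened: more than about 2.2 N m on it (value of joint stud above 0.28 rad).
It fails at once if the spanner is pressed against the foot's casting with more than 30 N (contact force between spanner and foot above 30 N).
It fails at once if a bystander on the bench is moved by more than 30 mm (distance of any of flat_wrench, hammer, mandrel, jar, spool, bottle, screwdriver from where it was at the start of the episode above 0.03 m).
It also fails if it takes over 72 s, if anything falls off the work surface, if the arm or the gripper's body presses on something with over 40 N, if the wrist force passes 120 N, or if a joint passes its speed limit or range.

ROBOT

A 6-joint arm with a two-finger parallel gripper is mounted at the origin on the work surface. World frame = base frame: x ahead of the robot, y to its left, z up, the work surface at z = 0. Lengths are in mm, angles in rad, forces in N, time in s.
With the tool pointing down it reaches from about 225 to 875 mm from the base axis. Payload 3.4 kg.
Tool frame: the origin (TCP) lies between the finger pads; the fingertips stand 17 mm ahead of it and the grasp point (between the pads) lies 2 mm behind it; z points along the fingers, y is the line along which they close (so a half turn about z gives the same grasp; the last joint's range is limited). The gripper opens to 85 mm and grips with 20 to 120 N. Pads are 22 mm wide; open, the fingers measure 114 mm over their backs; the gripper's body (76 mm by 85 mm) begins 54 mm behind the grasp point. The pads swing forward as they close: fully open they stand 13 mm farther back than shut.
Start: joints at [-1.321, 0.276, 1.505, -0, 1.361, -0.121], TCP at [208.358, -535.955, 248.328] pointing down, gripper open.
Joint ranges: [-2.89, 2.89], [-0.75, 2.08], [0.22, 2.7], [-1.18, 4.32], [0.11, 2.71], [-2.7, 2.7]. Speed limits (rad/s): [2.57, 2.57, 3.14, 3.14, 3.14, 3.14].

INTERFACE

Orientations are given as a 3x3 rotation matrix whose columns are the frame's x, y, z axes.
In Python, from cell import * gives the robot as it stands.
- The arm moves only by the shell command python3 -m pendant 'ROWS' [FORCE]. ROWS is one flat JSON list of numbers that holds 1 to 12 rows one after another, with no inner brackets; each row has 5 numbers: the finger opening in mm, then dx, dy, dz in parts of the range, where 1.0 means 750 mm, then a turn about the tool's z in a scale on which 1.0 is 4 rad; each row is the pose to reach, as a shift and turn from the pose commanded when the command began, along the tool's axes at that moment; what a row does not reach only later rows make up. A row lasts 1/8 s, in which the tool goes at most 62.5 mm and 0.188 rad, less where a joint would pass 70% of its speed; a pose out of reach is approached as far as the arm can. The fingers move at their own pace and stop on an object; FORCE is the grip in N (left out, the last holds). Time passes only in rows, so rows that do not move let the fingers close. It prints the time, the measured TCP pose, the force, the opening and the grip force at its end. Shift and turn numbers lie between -1 and 1, and a call with a number outside is refused. Input that does not fit is refused with a message, and nothing moves.
- get_state(): the state, without advancing time (a new reading comes with each control period).
- capture(name): name is "side" or "top"; returns the picture (480x640x3 uint8, red, green, blue); there is no depth.
- get_calibration(name): a dict with "camera_matrix" (3x3 intrinsics, pixels), "R" (3x3) and "t" (3): a world point X has camera coordinates R X + t. Camera axes: x right, y down, z forward; pixel columns grow to the right and rows downward; lengths in mm; the calibration is good to about 2 mm. A picture is of the moment at which its call begins. get_calibration takes no time and is no camera call.
- hand_in(): hands the job in; it is judged then, once.
The state is a dict: "time": time; "joint_pos": joint angles; "qvel": joint speeds; "joint_efforts": joint torques, N m; "position": TCP position; "tool_rot": TCP orientation; "ft_force": force on the tool from outside, world axes, zero at the start; "wrist_torque": the same for the moment, N m; "gripper_width": finger opening in mm; "gripper_force": force on a finger pad.
Only numpy, scipy, OpenCV 4.12 (cv2) and the standard library are available. Lean on these libraries where they do the work, as an engineer would, in place of code of your own. Each camera call takes 0.05 s, during which the arm holds its last target. There are 200 camera calls.

## Working session

There is one attempt and no reset: what is moved stays moved. The work goes in short steps, Python scripts to look and compute and a shell command to move; the robot and the scene stay as the last step left them, time stands still between calls to the robot, and variables do not carry over. Pictures are saved under pics/ and viewed, at most 10 in all, crops included, and the job is handed in when it is done.

```bash
mkdir -p pics; ls
python3 - <<'E'
from cell import *
import cv2, numpy as np
s=get_state(); print(s['time'],s['position'],s['tool_rot'],s['ft_force'],s['gripper_width'])
for n in ("side","top"):
    im=capture(n); cv2.imwrite(f"pics/{n}0.png",im[:,:,::-1]); c=get_calibration(n); print(n,c)
E
```

```text
pics
0.0 [ 208.24053424 -535.42415009  247.42292417] [[ 9.32035472e-01  3.62366764e-01 -4.54966144e-04]
 [ 3.62366971e-01 -9.32033708e-01  1.82895486e-03]
 [ 2.38708672e-04 -1.86951551e-03 -9.99998224e-01]] [ 0.44868287 -0.37433175 -0.61983008] 85.30166788482998
side {'camera_matrix': array([[516.27375564,   0.        , 320.62854248],
       [  0.        , 516.27375564, 235.84043915],
       [  0.        ,   0.        ,   1.        ]]), 'R': array([[-0.72767365, -0.68581474,  0.01221482],
       [-0.37927374,  0.38745732, -0.84025487],
       [ 0.57152646, -0.61606409, -0.542054  ]]), 't': array([ 399.63467113,  256.74733605, 1186.43406551])}
top {'camera_matrix': array([[611.01393135,   0.        , 313.93682797],
       [  0.        , 611.01393135, 232.51696526],
       [  0.        ,   0.        ,   1.        ]]), 'R': array([[-0.00337255, -0.99998363, -0.00462309],
       [-0.97888895,  0.00424615, -0.20434873],
       [ 0.20436501,  0.00383631, -0.97888724]]), 't': array([  44.33766931,  526.27086607, 1391.67450582])}
```

View pics/side0.png

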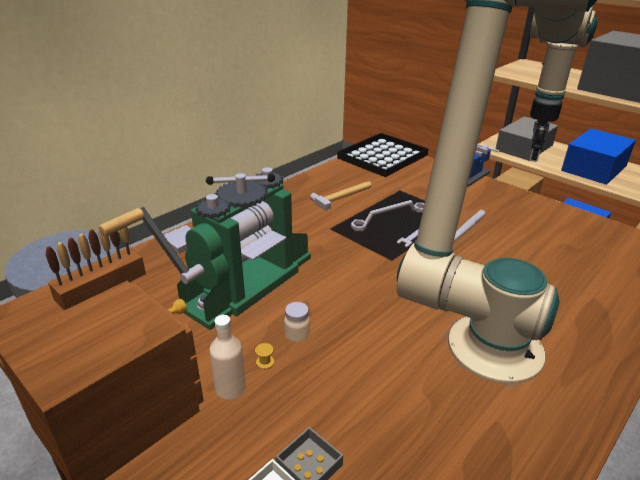

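View pics/top0.png

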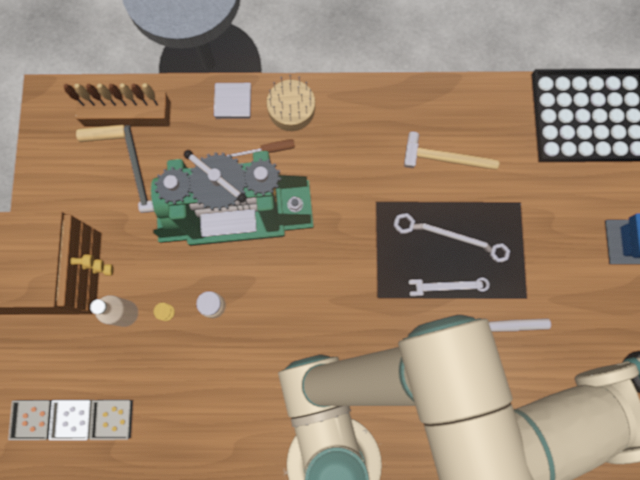

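Side view: mill at left, spanner bridging the mat near (390,215). Top view: the foot/nut near (295,204), spanner rings near (404,223) and (500,252). I'll enlarge next.

Run:
```python
import cv2, numpy as np
t=cv2.imread('pics/top0.png'); s=cv2.imread('pics/side0.png')
f=lambda i,x0,y0,w,h,k: cv2.resize(i[y0:y0+h,x0:x0+w],None,fx=k,fy=k,interpolation=cv2.INTER_CUBIC)
o=np.zeros((600,800,3),np.uint8)
a=f(t,385,205,133,60,6); o[:360,:798]=a       # spanner top
b=f(t,268,178,48,40,6); o[360:600,:288]=b     # nut top
c=f(s,340,190,100,48,5); o[360:600,295:795]=c
cv2.imwrite('pics/crop1.png',o)
```

```text
(no output)
```

View pics/crop1.png

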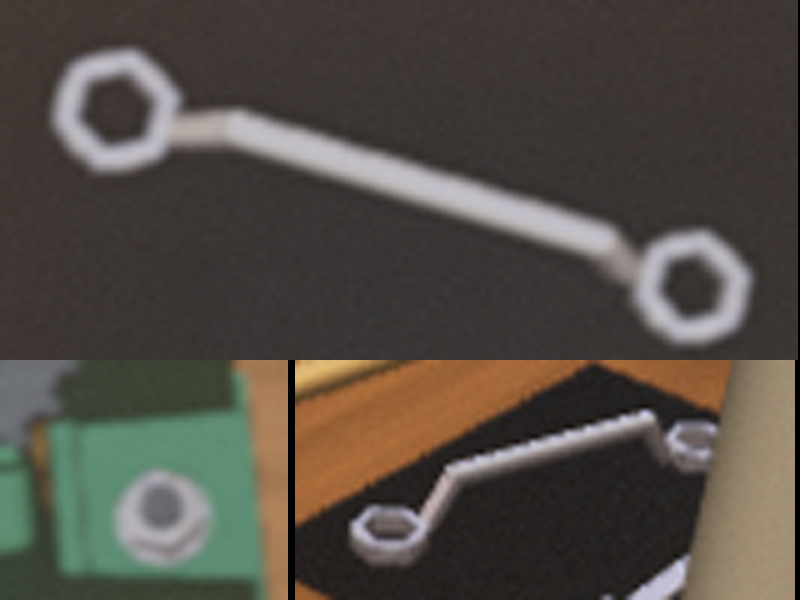

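The left ring is the larger one: its top face is at about (404.5,223.3), the small ring's at about (500.5,252.8). The nut is at about (295,204).

```bash
cat > h.py <<'E'
from cell import *
import cv2, numpy as np
from scipy.optimize import least_squares
def cam(n):
    c=get_calibration(n); return c['camera_matrix'],np.array(c['R']),np.array(c['t'])
def proj(n,X):
    K,R,t=cam(n); c=np.atleast_2d(X)@R.T+t; p=c@K.T; return p[:,:2]/p[:,2:]
def ray(n,uv,z):
    K,R,t=cam(n); d=R.T@np.linalg.solve(K,[*uv,1]); o=-R.T@t; return o+d*(z-o[2])/d[2]
def Rz(a): return np.array([[np.cos(a),-np.sin(a),0],[np.sin(a),np.cos(a),0],[0,0,1]])
E
cat > ov.py <<'E'
from h import *
import sys
def over(n,im,lines,x0,y0,w,h,k):
    o=cv2.resize(im[y0:y0+h,x0:x0+w],None,fx=k,fy=k,interpolation=cv2.INTER_CUBIC)
    for P,col,cl in lines:
        q=((proj(n,P)-[x0,y0]+.5)*k-.5).round().astype(int)
        cv2.polylines(o,[q.reshape(-1,1,2)],cl,col,1,cv2.LINE_AA)
    return o
def footlines(c,yaw):
    R=Rz(yaw); T=lambda P:np.array(P,float)@R.T+[c[0],c[1],0]
    a=np.linspace(0,2*np.pi,40); circ=lambda r,z:T(np.c_[r*np.cos(a),r*np.sin(a),0*a+z])
    L=[(T([[-60,42,20],[60,42,20],[60,-40,20],[-60,-40,20]]),(0,0,255),True),(circ(18.5,23),(255,0,255),True),(circ(10,46),(0,255,255),True)]
    for s in (-1,1):
        L.append((T([[s*42,42,120],[s*51,42,120],[s*51,-35,80],[s*42,-35,80]]),(255,255,0),True))
    L.append((T([[-65,42,250],[65,42,250]]),(0,128,255),False))
    return L
E
python3 - <<'E'
from ov import *
b=ray('top',(404.5,223.3),18);s=ray('top',(500.5,252.8),18)
print(b,s,np.linalg.norm(b-s),np.degrees(np.arctan2(*(b-s)[[1,0]])))
c=ray('top',(295,202.5),46);print(c,ray('top',(295,204.5),23))
t=cv2.imread('pics/top0.png');sd=cv2.imread('pics/side0.png')
L=footlines(c,np.radians(4))
o=np.zeros((600,800,3),np.uint8)
o[:480,:440]=over('top',t,L,245,165,73,80,6)[:480,:438].copy() if 0 else cv2.copyMakeBorder(over('top',t,L,245,165,73,80,6),0,0,0,2,0)
o[:600,440:]=over('side',sd,L,255,180,60,100,6)
cv2.imwrite('pics/ov1.png',o)
E
```

```text
[ 556.00548946 -178.02351131   18.        ] [ 482.2141321  -406.53744947   18.        ] 240.13284730537814 72.10377666961818
[602.17369612  87.65590551  46.        ] [603.1268765   88.46294527  23.        ]
```

View pics/ov1.png

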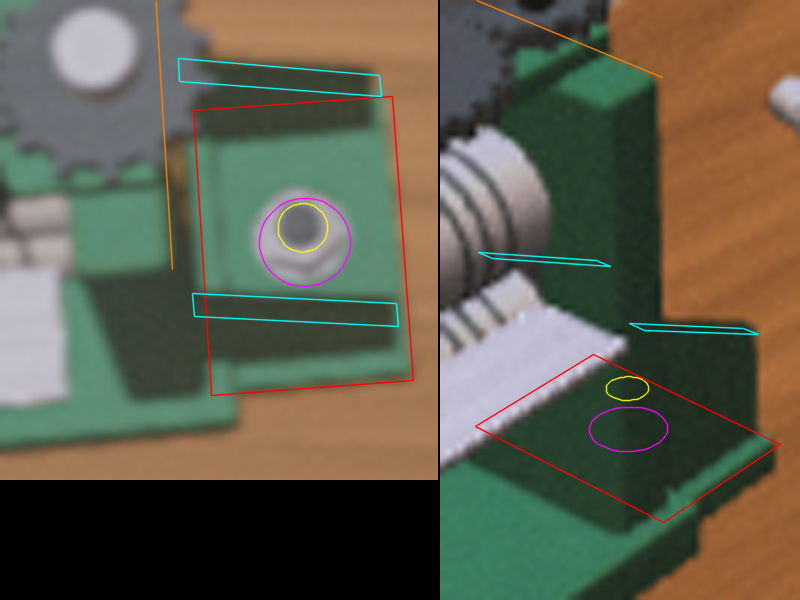

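Run:
```python
from ov import *
t=np.mean([capture('top').astype(float) for _ in range(6)],0)[:,:,::-1]
cv2.imwrite('pics/avg.png',t)
t=t.clip(0,255).astype(np.uint8)
f=lambda i,x0,y0,w,h,k: cv2.resize(i[y0:y0+h,x0:x0+w],None,fx=k,fy=k,interpolation=cv2.INTER_CUBIC)
a=f(t,282,190,26,28,20) # 520x560
a=((a.astype(float)-60)*1.4).clip(0,255).astype(np.uint8)
b=f(t,272,170,46,75,6)
o=np.zeros((600,800,3),np.uint8);o[:560,:520]=a;o[:450,522:798]=b
cv2.imwrite('pics/nut2.png',o)
```

```text
[ WARN:0@5.656] global loadsave.cpp:1063 imwrite_ Unsupported depth image for selected encoder is fallbacked to CV_8U.
```

View pics/nut2.png

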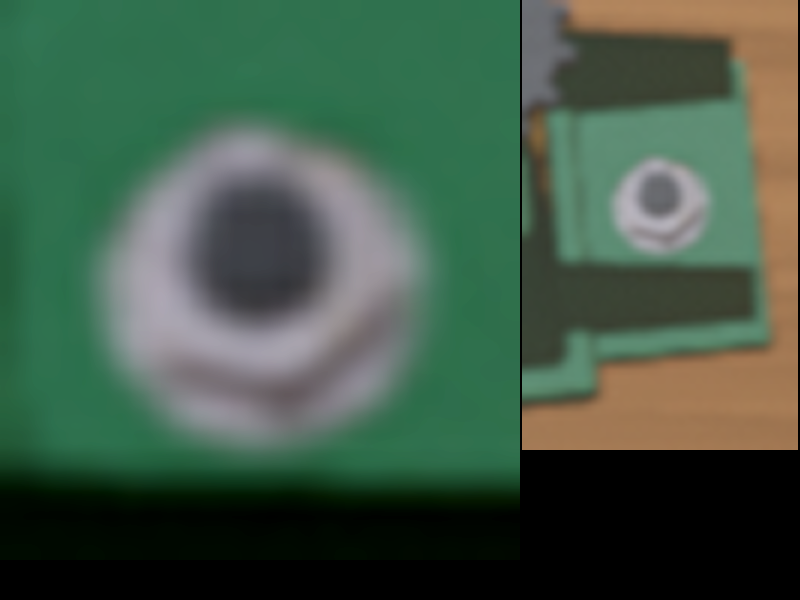

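The nut shows a corner at crop (280,395), i.e. full (296,209.8), with flats either side of it; the stud top is at (294.6,202.5). I'll fit a small rendered model to get the centre and angle precisely.

```bash
cat > fitnut.py <<'E'
from h import *
from scipy.optimize import minimize
K0=10
def fit(im,c0,win,yaw=0.07):
    x0,y0,w,h=win; I=im[y0:y0+h,x0:x0+w].astype(float)
    a=np.linspace(0,2*np.pi,61)[:-1]
    def labels(p):
        cx,cy,th=p; L=np.zeros((h*K0,w*K0),np.uint8)
        def poly(P,l,hull=False):
            q=((proj('top',np.array(P)+[cx,cy,0])-[x0,y0]+.5)*K0-.5).round().astype(np.int32)
            if hull:q=cv2.convexHull(q)
            cv2.fillPoly(L,[q.reshape(-1,1,2)],l)
        C=lambda r,z:np.c_[r*np.cos(a),r*np.sin(a),0*a+z]
        poly(np.r_[C(18.5,20),C(18.5,23)],1,True); poly(C(18.5,23),2)
        k=th+np.pi/6+np.arange(7)*np.pi/3; r=15/np.cos(np.pi/6)
        H=lambda z:np.c_[r*np.cos(k),r*np.sin(k),0*k+z]
        h0,h1=H(23),H(35)
        v=np.array([-cx+231,-cy+50]);v/=np.linalg.norm(v)
        for i in range(6):
            n=th+(i+1)*np.pi/3
            if np.cos(n)*v[0]+np.sin(n)*v[1]>-.05: poly([h0[i],h0[i+1],h1[i+1],h1[i]],3+i)
        poly(h1[:6],9); poly(C(13,39),10)
        poly(np.r_[C(10,39),C(10,46)],11,True); poly(C(10,46),12)
        return L
    def cost(p,full=False):
        L=labels(p); B=[]
        for l in range(13):
            m=(L==l).astype(np.float32)
            if m.sum()<K0*K0*2: continue
            m=cv2.resize(m,(w,h),interpolation=cv2.INTER_AREA); B.append(cv2.GaussianBlur(m,(0,0),.6).ravel())
        B=np.array(B).T; Y=I.reshape(-1,3); s=np.linalg.lstsq(B,Y,rcond=None)[0]
        return ((B@s-Y)**2).sum()
    best=[]
    for d in range(-30,30,6):
        r=minimize(cost,[c0[0],c0[1],np.radians(d)],method='Nelder-Mead',options=dict(initial_simplex=[[c0[0]+i,c0[1]+j,np.radians(d+k)] for i,j,k in((0,0,0),(2,0,0),(0,2,0),(1,1,5))],xatol=.01,fatol=5,maxiter=90))
        best.append((r.fun,r.x[0],r.x[1],np.degrees(r.x[2])))
    return sorted(best)
if __name__=='__main__':
    for b in fit(cv2.imread('pics/avg.png'),(603,88),(285,192,21,23)): print(np.round(b,2))
    # flange top edge points (crop b: x0 272 y0 170 k6, offset 522)
    P=[ray('top',(272+(u-522)/6,170+v/6),20) for u,v in((743,90),(768,325))]
    d=P[0]-P[1];print('yaw from outer edge',np.degrees(np.arctan2(-(-d[1]),d[0])))
    P=[ray('top',(272+(u-522)/6,170+v/6),20) for u,v in((610,357),(770,343))]
    d=P[0]-P[1];print('yaw from side edge',np.degrees(np.arctan2(-d[0],d[1])),P)
E
python3 fitnut.py
```

```text
Traceback (most recent call last):
  File "fitnut.py", line 39, in <module>
    for b in fit(cv2.imread('pics/avg.png'),(603,88),(285,192,21,23)): print(np.round(b,2))
             ~~~^^^^^^^^^^^^^^^^^^^^^^^^^^^^^^^^^^^^^^^^^^^^^^^^^^^^^
  File "fitnut.py", line 35, in fit
    r=minimize(cost,[c0[0],c0[1],np.radians(d)],method='Nelder-Mead',options=dict(initial_simplex=[[c0[0]+i,c0[1]+j,np.radians(d+k)] for i,j,k in((0,0,0),(2,0,0),(0,2,0),(1,1,5))],xatol=.01,fatol=5,maxiter=90))
  File "fitnut.py", line 26, in cost
    L=labels(p); B=[]
  File "fitnut.py", line 21, in labels
    if np.cos(n)*v[0]+np.sin(n)*v[1]>-.05: poly([h0[i],h0[i+1],h1[i+1],h1[i]],3+i)
                                           ~~~~^^^^^^^^^^^^^^^^^^^^^^^^^^^^^^^^^^^
  File "fitnut.py", line 10, in poly
    q=((proj('top',np.array(P)+[cx,cy,0])-[x0,y0]+.5)*K0-.5).round().astype(np.int32)
        ~~~~^^^^^^^^^^^^^^^^^^^^^^^^^^^^^
  File "h.py", line 7, in proj
    K,R,t=cam(n); c=np.atleast_2d(X)@R.T+t; p=c@K.T; return p[:,:2]/p[:,2:]
          ~~~^^^
  File "h.py", line 5, in cam
    c=get_calibration(n); return c['camera_matrix'],np.array(c['R']),np.array(c['t'])
ValueError: time passes only in moves, steps and waits
```

Cache the calibration.

```bash
python3 - <<'E'
s=open('h.py').read()
s=s.replace("def cam(n):","import functools\n@functools.lru_cache\ndef cam(n):")
open('h.py','w').write(s)
E
python3 fitnut.py
```

```text
[ 1.6703471e+05  6.0470000e+02  8.9370000e+01 -1.8410000e+01]
[ 1.6709265e+05  6.0467000e+02  8.9380000e+01 -1.8290000e+01]
[1.6722522e+05 6.0458000e+02 8.9370000e+01 4.1540000e+01]
[ 1.6764927e+05  6.0458000e+02  8.9370000e+01 -1.7240000e+01]
[ 1.7061828e+05  6.0459000e+02  8.9420000e+01 -7.8400000e+00]
[ 1.7193183e+05  6.0459000e+02  8.9400000e+01 -7.0600000e+00]
[ 1.7360554e+05  6.0460000e+02  8.9610000e+01 -6.5100000e+00]
[ 1.7867001e+05  6.0517000e+02  8.9010000e+01 -7.6400000e+00]
[1.8875974e+05 6.0459000e+02 8.9370000e+01 2.1270000e+01]
[1.9108412e+05 6.0485000e+02 8.9340000e+01 1.1540000e+01]
yaw from outer edge 5.752397118793828
yaw from side edge 4.866696230222386 [array([541.39785752, 108.61583586,  20.        ]), array([546.91086212,  43.86721244,  20.        ])]
```

Units first: shifts go in shares of 750 mm and turns go in shares of 4 rad. So 377.8 mm / 750 = 0.5037, -114.3 mm / 750 = -0.1524, -0.887 rad / 4 = -0.2218.

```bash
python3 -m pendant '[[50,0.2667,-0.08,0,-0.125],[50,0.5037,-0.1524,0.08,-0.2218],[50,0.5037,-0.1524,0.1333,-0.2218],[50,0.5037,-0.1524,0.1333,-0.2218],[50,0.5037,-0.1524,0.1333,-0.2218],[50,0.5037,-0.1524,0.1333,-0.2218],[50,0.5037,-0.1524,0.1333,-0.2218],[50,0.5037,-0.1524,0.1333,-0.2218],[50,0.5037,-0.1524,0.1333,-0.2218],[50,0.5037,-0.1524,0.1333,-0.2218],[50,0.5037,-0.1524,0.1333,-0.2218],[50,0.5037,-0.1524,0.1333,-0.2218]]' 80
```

```text
refused: ROWS must be one flat list, 5 numbers to a row, no inner brackets. Nothing was moved.
```

Wrong form. The message asks for one flat list, 5 numbers to a row, no inner brackets, so I'll send the same numbers that way.

```bash
python3 -m pendant '[50,0.2667,-0.08,0,-0.125,50,0.5037,-0.1524,0.08,-0.2218,50,0.5037,-0.1524,0.1333,-0.2218,50,0.5037,-0.1524,0.1333,-0.2218,50,0.5037,-0.1524,0.1333,-0.2218,50,0.5037,-0.1524,0.1333,-0.2218,50,0.5037,-0.1524,0.1333,-0.2218,50,0.5037,-0.1524,0.1333,-0.2218,50,0.5037,-0.1524,0.1333,-0.2218,50,0.5037,-0.1524,0.1333,-0.2218,50,0.5037,-0.1524,0.1333,-0.2218,50,0.5037,-0.1524,0.1333,-0.2218]' 80
python3 - <<'E'
from h import *
s=get_state(); R=s['tool_rot']; p=s['position']; print(p,np.degrees(np.arctan2(R[1,0],R[0,0])),R[2],s['ft_force'])
print(R.T@(np.array([519.1,-292.3,40])-p))
E
```

```text
time: 1.9
position: [518.6, -293.2, 148.7]
tool_rot: [[0.309, 0.951, 0.0], [0.951, -0.309, -0.0], [-0.0, 0.001, -1.0]]
ft_force: [-0.5, 0.3, 0.2]
gripper_width: 50.2
gripper_force: 0.0
[ 518.64943319 -293.19097169  148.65719415] 71.99849147703145 [-3.23448783e-04  5.33683650e-04 -9.99999805e-01] [-0.49674758  0.32299082  0.21933229]
[1.02174625e+00 9.51747129e-02 1.08656936e+02]
```

Converted, 108 mm / 750 = 0.144, 90 mm / 750 = 0.12.

```bash
python3 -m pendant '[50,0.0013,0,0.0733,0,50,0.0013,0,0.12,0,50,0.0013,0,0.144,0,50,0.0013,0,0.144,0,30,0.0013,0,0.144,0,0,0.0013,0,0.144,0,0,0.0013,0,0.144,0,0,0.0013,0,0.144,0,0,0.0013,0,0.144,0,0,0.0013,0,0.144,0]' 90
```

```text
time: 3.15
position: [519.7, -292.0, 41.7]
tool_rot: [[0.308, 0.951, 0.001], [0.951, -0.308, -0.001], [-0.001, 0.002, -1.0]]
ft_force: [-2.3, 0.0, 5.8]
gripper_width: 10.4
gripper_force: 88.3
```

Converted, -110 mm / 750 = -0.1467, -60 mm / 750 = -0.08.

```bash
python3 -m pendant '[0,0,0,-0.0267,0,0,0,0,-0.08,0,0,0,0,-0.1467,0,0,0,0,-0.1467,0,0,0,0,-0.1467,0,0,0,0,-0.1467,0]'
python3 - <<'E'
from h import *
s=get_state(); R=s['tool_rot']; p=s['position']; print(p,np.degrees(np.arctan2(R[1,0],R[0,0])),s['ft_force'],s['wrist_torque'],s['joint_pos'])
E
```

```text
time: 3.9
position: [518.0, -290.6, 148.0]
tool_rot: [[0.308, 0.951, -0.004], [0.951, -0.308, 0.003], [0.001, -0.005, -1.0]]
ft_force: [0.3, 0.3, -3.5]
gripper_width: 10.6
gripper_force: 88.5
[ 518.02349071 -290.59024516  147.97189928] 72.06557941083244 [ 0.2538115   0.31029775 -3.53022151] [-0.03684964  0.0251926   0.04871766] [-6.28296793e-01  3.76760382e-01  1.61405601e+00 -5.88165827e-05
  1.15551131e+00 -3.15261449e-01]
```

Converted, 283.6 mm / 750 = 0.3781, 110 mm / 750 = 0.1467, -0.5137 rad / 4 = -0.1284.

```bash
python3 -m pendant '[0,0,0,-0.0267,0,0,0.08,0.0067,-0.0267,-0.025,0,0.1467,0.0133,-0.0267,-0.05,0,0.2133,0.0187,-0.0267,-0.075,0,0.28,0.024,-0.0267,-0.1,0,0.3467,0.0293,-0.0267,-0.1284,0,0.3781,0.0324,-0.0267,-0.1284,0,0.3781,0.0324,-0.0267,-0.1284,0,0.3781,0.0324,-0.0267,-0.1284,0,0.3781,0.0324,-0.0267,-0.1284,0,0.3781,0.0324,-0.0267,-0.1284]'
python3 - <<'E'
from ov import *
s=get_state(); R=s['tool_rot']; p=s['position']; print(p,np.degrees(np.arctan2(R[1,0],R[0,0])),R[2],s['ft_force'])
t=np.mean([capture('top').astype(float) for _ in range(3)],0)[:,:,::-1].clip(0,255).astype(np.uint8)
cv2.imwrite('pics/hov.png',t); sd=capture('side')[:,:,::-1]; cv2.imwrite('pics/hovs.png',sd)
ux=R[:,0];uy=R[:,1];dn=R[:,2]
a=np.linspace(0,2*np.pi,40)
def ring(off,r,z): c=p+off*ux+dn*(37.7-z); return c+r*(np.outer(np.cos(a),ux)+np.outer(np.sin(a),uy))
L=[(ring(120,23,14),(0,0,255),True),(ring(120,23,0),(0,255,255),True)]
k=np.pi/6+np.arange(6)*np.pi/3;c=p+120*ux+dn*23.7
L.append((c+18.19*(np.outer(np.cos(k),ux)+np.outer(np.sin(k),uy)),(255,0,255),True))
o=np.zeros((600,800,3),np.uint8)
o[:540,:450]=over('top',t,L,265,165,50,60,9); o[:600,460:800]=over('side',sd,L,255,180,68,120,5)
cv2.imwrite('pics/hovc.png',o)
E
```

```text
time: 5.28
position: [629.5, -30.3, 170.3]
tool_rot: [[-0.198, 0.98, -0.0], [0.98, 0.198, -0.0], [-0.0, -0.0, -1.0]]
ft_force: [0.1, 0.0, -3.5]
gripper_width: 10.5
gripper_force: 88.4
[629.51877699 -30.34338008 170.3119901 ] 101.40346890346106 [-2.41856085e-04 -1.98973188e-04 -9.99999951e-01] [ 0.05176918  0.03998368 -3.45376461]
```

View pics/hovc.png

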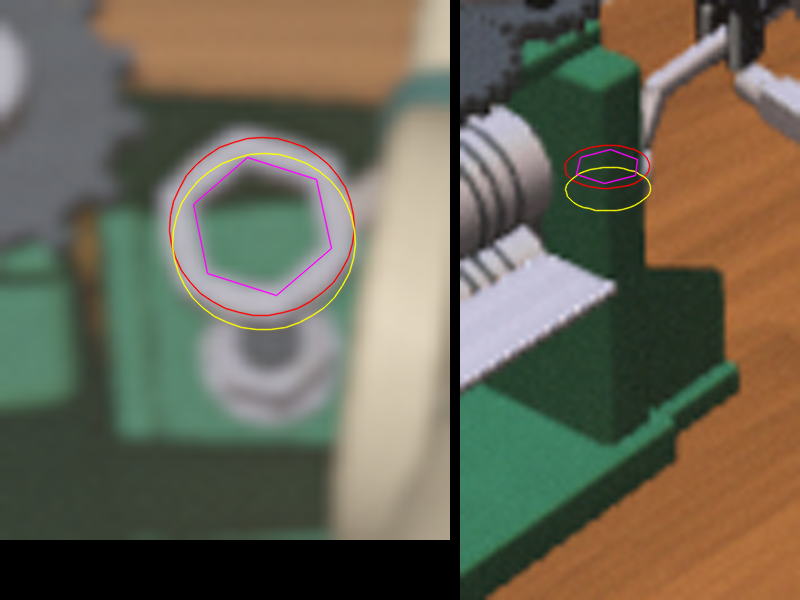

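The ring appears about 1 px left of and above its predicted outline, i.e. roughly 2 mm off, and the bore's angle matches. I'll shift, lower to just above the stud and measure there.

```bash
cat > fitring.py <<'E'
from h import *
from scipy.optimize import minimize
K0=8
def fitring(im,p,R,zoff=37.7,thfix=True,mask=None):
    ux,uy,dn=R[:,0],R[:,1],R[:,2]; a=np.linspace(0,2*np.pi,61)[:-1]
    c0=p+120*ux+dn*(zoff-14); q0=proj('top',c0)[0].round().astype(int); W=17
    x0,y0=q0-W; I=im[y0:y0+2*W+1,x0:x0+2*W+1].astype(float).min(2); n=2*W+1
    ctr=proj('top',c0)[0]-[x0,y0]
    gy,gx=np.mgrid[:n,:n]; wt=(np.hypot(gx-ctr[0],gy-ctr[1])<15.5).astype(float)
    # leave out the handle's side and nut's side
    h=proj('top',c0-40*ux)[0]-proj('top',c0)[0]; h/=np.linalg.norm(h)
    vx,vy=gx-ctr[0],gy-ctr[1]; wt[(vx*h[0]+vy*h[1])>.75*np.hypot(vx,vy)+2]=0
    wt[np.hypot(vx,vy)<6]=0
    def cost(v):
        L=np.zeros((n*K0,n*K0),np.uint8)
        def P(X): return ((proj('top',X)-[x0,y0]+.5)*K0-.5).round().astype(np.int32).reshape(-1,1,2)
        def C(r,z): return c0+v[0]*np.array([1,0,0])+v[1]*np.array([0,1,0])+dn*(14-z)+r*(np.outer(np.cos(a),ux)+np.outer(np.sin(a),uy))
        k=np.pi/6+np.arange(6)*np.pi/3+v[2]
        def H(z): return c0+np.array([v[0],v[1],0])+dn*(14-z)+18.19*(np.outer(np.cos(k),ux)+np.outer(np.sin(k),uy))
        cv2.fillPoly(L,[cv2.convexHull(P(np.r_[C(23,14),C(23,0)]))],1); cv2.fillPoly(L,[P(C(23,14))],2)
        b=np.zeros_like(L);cv2.fillPoly(b,[P(H(14))],1);d=np.zeros_like(L);cv2.fillPoly(d,[P(H(0))],1)
        L[b>0]=3; L[(b&d)>0]=4
        out=L==0; B=[]
        up=np.zeros_like(out); up[:int(ctr[1]*K0)]=True
        for m in (out&up,out&~up,L==1,L==2,L==3,L==4):
            B.append(cv2.GaussianBlur(cv2.resize(m.astype(np.float32),(n,n),interpolation=cv2.INTER_AREA),(0,0),.6).ravel())
        B=np.array(B).T*wt.ravel()[:,None]; y=(I*wt).ravel(); s=np.linalg.lstsq(B,y,rcond=None)[0]
        return np.abs(B@s-y).sum()
    r=[minimize(cost,[i,j,0],method='Nelder-Mead',options=dict(initial_simplex=[[i,j,0],[i+2,j,0],[i,j+2,0],[i+1,j+1,.1]],xatol=.01,fatol=1)) for i in(-2,2) for j in(-2,2)]
    r=min(r,key=lambda r:r.fun); c=c0+[r.x[0],r.x[1],0]
    return r.fun,r.x,c
def report(im):
    s=get_state(); R=s['tool_rot']; p=s['position']
    print('TCP',p.round(2),'phi',np.degrees(np.arctan2(R[1,0],R[0,0])).round(2),'F',s['ft_force'].round(2),'T',s['wrist_torque'].round(3))
    f,x,c=fitring(im,p,R); print('resid',round(f),'shift',x.round(3),'ring',c.round(2)); return s,c
if __name__=='__main__':
    t=np.mean([capture('top').astype(float) for _ in range(3)],0)[:,:,::-1].clip(0,255).astype(np.uint8)
    import sys; cv2.imwrite(sys.argv[1],t); report(t)
E
python3 fitring.py pics/h2.png
python3 -m pendant '[0,0.0007,-0.0033,0,0,0,0.0007,-0.0033,0.04,0,0,0.0007,-0.0033,0.08,0,0,0.0007,-0.0033,0.1067,0,0,0.0007,-0.0033,0.1067,0,0,0.0007,-0.0033,0.1067,0,0,0.0007,-0.0033,0.1067,0]'; python3 fitring.py pics/h3.png
```

```text
TCP [629.81 -29.32 170.37] phi 101.49 F [-0.01 -0.42 -4.21] T [-0.016 -0.012 -0.003]
resid 7123 shift [ 1.267  0.866 -0.03 ] ring [607.17  89.14 146.66]
time: 6.5
position: [628.2, -29.4, 91.7]
tool_rot: [[-0.199, 0.98, 0.003], [0.98, 0.199, -0.0], [-0.001, 0.002, -1.0]]
ft_force: [0.4, -0.5, -4.5]
gripper_width: 10.3
gripper_force: 88.2
TCP [627.72 -29.32  91.17] phi 101.5 F [-0.23 -0.68 -3.74] T [-0.016  0.017  0.023]
resid 7650 shift [1.272 1.052 0.064] ring [605.1   89.32  67.39]
```

Converted, 21 mm / 750 = 0.028, 19 mm / 750 = 0.0253.

```bash
python3 -m pendant '[0,0,-0.0007,0.0107,0,0,0,-0.0007,0.0187,0,0,0,-0.0007,0.0227,0,0,0,-0.0007,0.0253,0,0,0,-0.0007,0.028,0,0,0,-0.0007,0.028,0,0,0,-0.0007,0.028,0]'; python3 -c "
from cell import *
s=get_state();print(s['position'],s['ft_force'],s['wrist_torque'])"
```

```text
time: 7.52
position: [627.2, -29.3, 69.4]
tool_rot: [[-0.199, 0.98, 0.001], [0.98, 0.199, -0.0], [-0.0, 0.001, -1.0]]
ft_force: [1.7, 0.4, -3.5]
gripper_width: 10.3
gripper_force: 88.5
[627.19032429 -29.33951969  69.42335927] [ 1.65482963  0.43129288 -3.50488097] [ 0.07521413 -0.32812201 -0.20596852]
```

The ring slid onto the nut with no vertical load. Now I'll lower it fully and start stroke 1.

```bash
cat > st.py <<'E'
from h import *
N=np.array([604.6,89.4])
s=get_state(); R=s['tool_rot']; p=s['position'];F=s['ft_force'];T=s['wrist_torque']; r=(p[:2]-N)/1000
print('t',s['time'],'TCP',p.round(2),'phi',np.degrees(np.arctan2(R[1,0],R[0,0])).round(2),'r',np.linalg.norm(r).round(4),'F',F.round(1),'Ftool',(R.T@F).round(1),'T',T.round(2),'Tnut %.2f'%(r[0]*F[1]-r[1]*F[0]+T[2]),'R2',R[2].round(4))
E
python3 -m pendant '[0,0,0.0004,0.004,0,0,0,0.0004,0.008,0,0,0,0.0004,0.008,0,0,0,0.0004,0.008,0]'|tail -1; python3 st.py
python3 -m pendant '[0,0.0008,-0.016,0,0.025,0,0.0032,-0.0317,0,0.05,0,0.0032,-0.0317,0,0.05,0,0.0032,-0.0317,0,0.05]'|tail -1; python3 st.py
```

```text
gripper_force: 88.6
t 8.025 TCP [627.17 -29.29  63.22] phi 101.49 r 0.1208 F [ 1.5 -0.3 -2.8] Ftool [-0.6  1.5  2.8] T [ 0.03 -0.4  -0.23] Tnut -0.05 R2 [-1.e-04  1.e-04 -1.e+00]
gripper_force: 88.3
t 8.525 TCP [603.98 -31.51  63.35] phi 90.13 r 0.1209 F [ 2.6  1.6 -4.2] Ftool [1.6 2.6 4.2] T [ 0.14 -0.61 -0.14] Tnut 0.18 R2 [ 1.e-04  1.e-03 -1.e+00]
```

Converted, -35.5 mm / 750 = -0.0473, -23.8 mm / 750 = -0.0317, 0.3 rad / 4 = 0.075.

```bash
python3 -m pendant '[0,0.0008,-0.016,0,0.025,0,0.0032,-0.0317,0,0.05,0,0.0072,-0.0473,0,0.075,0,0.0072,-0.0473,0,0.075]'|tail -1; python3 st.py
python3 -m pendant '[0,0.0008,-0.016,0,0.025,0,0.0032,-0.0317,0,0.05,0,0.0063,-0.0443,0,0.07,0,0.0063,-0.0443,0,0.07]'|tail -1; python3 st.py
```

```text
gripper_force: 88.2
t 9.025 TCP [568.43 -26.16  63.53] phi 72.97 r 0.1211 F [ 3.1  1.7 -5.2] Ftool [2.5 2.4 5.2] T [ 0.2  -0.62 -0.06] Tnut 0.23 R2 [ 3.0e-04  1.6e-03 -1.0e+00]
gripper_force: 88.2
t 9.525 TCP [538.26 -12.08  63.48] phi 57.02 r 0.1212 F [ 3.4  1.1 -4.8] Ftool [2.8 2.2 4.8] T [ 0.14 -0.61  0.04] Tnut 0.31 R2 [ 2.0e-04  1.4e-03 -1.0e+00]
```

Converted, 111 mm / 750 = 0.148, 108 mm / 750 = 0.144, -1.18 rad / 4 = -0.295.

```bash
python3 -m pendant '[0,0.0004,0.0112,0,-0.0175,0,0.0004,0.0112,-0.0173,-0.0175,0,0.0004,0.0112,-0.0347,-0.0175,0,0.0004,0.0112,-0.0347,-0.0175,0,0.0049,0.0396,-0.0347,-0.0625,0,0.0145,0.0667,-0.0347,-0.1075,0,0.0288,0.0916,-0.0347,-0.1525,0,0.0473,0.1136,-0.0347,-0.1975,0,0.0695,0.132,-0.0347,-0.2425,0,0.0903,0.144,-0.0347,-0.28,0,0.0991,0.148,-0.0347,-0.295,0,0.0991,0.148,-0.0347,-0.295]'|tail -1; python3 st.py; python3 fitring.py pics/h4.png
```

```text
gripper_force: 89.0
t 11.025 TCP [670.58 -10.54  88.58] phi 124.43 r 0.1198 F [ 0.6  0.2 -3.2] Ftool [-0.2  0.6  3.2] T [-0.05  0.03 -0.02] Tnut 0.06 R2 [ 8.0e-04 -1.6e-03 -1.0e+00]
TCP [670.06 -10.87  88.94] phi 124.38 F [-0.73 -0.38 -4.22] T [-0.057 -0.04   0.037]
resid 11782 shift [ 1.221  1.167 -0.03 ] ring [603.48  89.32  65.33]
```

Converted, 18 mm / 750 = 0.024, 15 mm / 750 = 0.02.

```bash
python3 -m pendant '[0,-0.0009,0.0005,0.0107,0,0,-0.0009,0.0005,0.016,0,0,-0.0009,0.0005,0.02,0,0,-0.0009,0.0005,0.024,0,0,-0.0009,0.0005,0.024,0,0,-0.0009,0.0005,0.024,0]'|tail -1; python3 st.py
```

```text
gripper_force: 89.0
t 11.925 TCP [671.91 -10.79  71.32] phi 124.41 r 0.1207 F [ 0.3  0.3 -4.3] Ftool [0.1 0.4 4.3] T [ 0.11 -0.16 -0.11] Tnut -0.07 R2 [-1.e-04  5.e-04 -1.e+00]
```

Converted, 8 mm / 750 = 0.0107, 4 mm / 750 = 0.0053.

```bash
python3 -m pendant '[0,0,0,0.0053,0,0,0,0,0.0107,0,0,0,0,0.0107,0,0,0,0,0.0107,0]'|tail -1; python3 st.py
python3 -m pendant '[0,0.0008,-0.016,0,0.025,0,0.0032,-0.0317,0,0.05,0,0.0072,-0.0473,0,0.075,0,0.0127,-0.0623,0,0.1,0,0.0196,-0.0767,0,0.125,0,0.0196,-0.0767,0,0.125]'|tail -1; python3 st.py
```

```text
gripper_force: 89.2
t 12.425 TCP [671.76 -10.87  63.19] phi 124.41 r 0.1207 F [ 1.   0.7 -4.1] Ftool [0.  1.2 4.1] T [ 0.19 -0.18 -0.21] Tnut -0.07 R2 [ 1.e-04  1.e-04 -1.e+00]
gripper_force: 88.8
t 13.175 TCP [616.33 -30.89  63.57] phi 95.8 r 0.1209 F [ 3.   3.4 -5.6] Ftool [3.1 3.3 5.6] T [ 0.49 -0.36 -0.03] Tnut 0.37 R2 [ 6.0e-04  1.8e-03 -1.0e+00]
```

Converted, -41.1 mm / 750 = -0.0548, -35.5 mm / 750 = -0.0473, 0.35 rad / 4 = 0.0875.

```bash
python3 -m pendant '[0,0.0008,-0.016,0,0.025,0,0.0032,-0.0317,0,0.05,0,0.0072,-0.0473,0,0.075,0,0.0097,-0.0548,0,0.0875,0,0.0097,-0.0548,0,0.0875]'|tail -1; python3 st.py
python3 -m pendant '[0,0.0008,-0.016,0,0.025,0,0.0032,-0.0317,0,0.05,0,0.0072,-0.0473,0,0.075,0,0.0081,-0.0503,0,0.08,0,0.0081,-0.0503,0,0.08]'|tail -1; python3 st.py
```

```text
gripper_force: 88.8
t 13.8 TCP [575.02 -28.02  63.49] phi 75.87 r 0.1211 F [ 2.8  2.6 -4.9] Ftool [3.2 2.1 4.9] T [ 0.36 -0.37  0.19] Tnut 0.45 R2 [ 2.0e-04  1.2e-03 -1.0e+00]
gripper_force: 88.9
t 14.425 TCP [539.96 -13.2   63.41] phi 57.54 r 0.1213 F [ 2.5  1.  -5.4] Ftool [2.2 1.6 5.4] T [ 0.29 -0.29  0.25] Tnut 0.44 R2 [-1.e-04  8.e-04 -1.e+00]
```

Units first: shifts go in shares of 750 mm and turns go in shares of 4 rad. So 111.3 mm / 750 = 0.1484, 108 mm / 750 = 0.144, -1.17 rad / 4 = -0.2925.

```bash
python3 -m pendant '[0,0.0004,0.0112,0,-0.0175,0,0.0004,0.0112,-0.0173,-0.0175,0,0.0004,0.0112,-0.0347,-0.0175,0,0.0004,0.0112,-0.0347,-0.0175,0,0.0049,0.0396,-0.0347,-0.0625,0,0.0145,0.0667,-0.0347,-0.1075,0,0.0288,0.0916,-0.0347,-0.1525,0,0.0473,0.1136,-0.0347,-0.1975,0,0.0695,0.132,-0.0347,-0.2425,0,0.0903,0.144,-0.0347,-0.28,0,0.098,0.1484,-0.0347,-0.2925,0,0.098,0.1484,-0.0347,-0.2925]'|tail -1; python3 st.py; 
python3 -m pendant '[0,0,0,0,0,0,0,0,0.012,0,0,0,0,0.0173,0,0,0,0,0.0213,0,0,0,0,0.0253,0,0,0,0,0.0253,0]'|tail -1; python3 st.py
```

```text
gripper_force: 89.2
t 15.925 TCP [672.58 -11.12  88.73] phi 124.41 r 0.1214 F [ 0.2 -0.2 -3.7] Ftool [-0.2  0.1  3.7] T [-0.01  0.04 -0.07] Tnut -0.05 R2 [ 3.e-04 -1.e-03 -1.e+00]
gripper_force: 89.2
t 16.675 TCP [672.61 -10.84  70.04] phi 124.4 r 0.1211 F [-0.9  1.  -3.8] Ftool [ 1.3 -0.1  3.8] T [ 0.18  0.02 -0.08] Tnut -0.10 R2 [ 5.e-04  0.e+00 -1.e+00]
```

Converted, 6.7 mm / 750 = 0.0089, 4 mm / 750 = 0.0053.

```bash
python3 -m pendant '[0,0,0,0.0053,0,0,0,0,0.0089,0,0,0,0,0.0089,0]'|tail -1; python3 st.py
python3 -m pendant '[0,0.0008,-0.016,0,0.025,0,0.0008,-0.016,0,0.025,0,0.0032,-0.0317,0,0.05,0,0.0032,-0.0317,0,0.05]'|tail -1; python3 st.py
```

```text
gripper_force: 89.3
t 17.05 TCP [672.58 -10.88  63.31] phi 124.41 r 0.1212 F [-0.7  1.4 -3.2] Ftool [1.5 0.2 3.2] T [ 0.35  0.06 -0.12] Tnut -0.09 R2 [ 4.e-04 -1.e-04 -1.e+00]
gripper_force: 89.0
t 17.55 TCP [651.86 -21.85  63.62] phi 113.06 r 0.1209 F [ 0.6  3.6 -4.9] Ftool [3.1 1.9 4.9] T [ 0.69 -0.07  0.01] Tnut 0.25 R2 [ 9.e-04  1.e-03 -1.e+00]
```

Converted, -12 mm / 750 = -0.016, 0.6 mm / 750 = 0.0008, 0.1 rad / 4 = 0.025.

```bash
python3 -m pendant '[0,0.0008,-0.016,0,0.025,0,0.0008,-0.016,0,0.025]'|tail -1; python3 st.py
```

```text
gripper_force: 89.0
t 17.8 TCP [640.76 -26.02  63.66] phi 107.37 r 0.121 F [-0.9  5.  -4.3] Ftool [5.1 0.7 4.3] T [ 0.77 -0.07  0.11] Tnut 0.19 R2 [ 8.e-04  1.e-03 -1.e+00]
```

Converted, -12 mm / 750 = -0.016, 1.3 mm / 750 = 0.0017, 0.1 rad / 4 = 0.025.

```bash
python3 -m pendant '[0,0.0017,-0.016,0,0.025,0,0.0017,-0.016,0,0.025]'|tail -1; python3 st.py
```

```text
gripper_force: 89.1
t 18.05 TCP [629.36 -28.93  63.85] phi 101.69 r 0.1209 F [ 1.3  2.8 -5.2] Ftool [2.4 1.8 5.2] T [ 0.53 -0.09  0.21] Tnut 0.43 R2 [-4.0e-04  1.5e-03 -1.0e+00]
```

Converted, -12 mm / 750 = -0.016, 0.6 mm / 750 = 0.0008, 0.1 rad / 4 = 0.025.

```bash
python3 -m pendant '[0,0.0008,-0.016,0,0.025,0,0.0008,-0.016,0,0.025]'|tail -1; python3 st.py
```

```text
gripper_force: 89.1
t 18.3 TCP [618.18 -30.71  64.  ] phi 96.0 r 0.1209 F [ 2.1  3.4 -4.5] Ftool [3.2 2.4 4.5] T [ 0.45 -0.31  0.4 ] Tnut 0.69 R2 [-5.0e-04  2.9e-03 -1.0e+00]
```

Converted, -12 mm / 750 = -0.016, 0.6 mm / 750 = 0.0008, 0.1 rad / 4 = 0.025.

```bash
python3 -m pendant '[0,0.0008,-0.016,0,0.025,0,0.0008,-0.016,0,0.025]'|tail -1; python3 st.py
```

```text
gripper_force: 89.3
t 18.55 TCP [606.92 -31.51  64.22] phi 90.31 r 0.1209 F [ 3.9  3.2 -4.5] Ftool [3.2 3.9 4.5] T [ 0.51 -0.6   0.71] Tnut 1.19 R2 [-7.0e-04  4.4e-03 -1.0e+00]
```

```bash
python3 -m pendant '[0,0,0,0,0,0,0,0,0,0]'|tail -1; python3 st.py
```

```text
gripper_force: 89.2
t 18.8 TCP [606.37 -31.57  63.92] phi 90.16 r 0.121 F [ 4.7  3.1 -4.6] Ftool [3.1 4.7 4.6] T [ 0.34 -0.81  0.61] Tnut 1.19 R2 [-6.0e-04  2.7e-03 -1.0e+00]
```

Converted, 26.2 mm / 750 = 0.0349, 13 mm / 750 = 0.0173, -0.22 rad / 4 = -0.055.

```bash
python3 -m pendant '[0,0.0009,0.0173,0,-0.0275,0,0.0039,0.0349,0,-0.055,0,0.0039,0.0349,0,-0.055,0,0.0039,0.0349,0,-0.055]'|tail -1; python3 st.py
```

```text
gripper_force: 89.4
t 19.3 TCP [630.25 -28.8   63.47] phi 102.53 r 0.121 F [ 1.1  0.9 -3.3] Ftool [0.6 1.3 3.3] T [ 0.25 -0.24 -0.12] Tnut 0.04 R2 [ 0.     -0.0011 -1.    ]
```

```bash
python3 -m pendant '[0,0,0,-0.0107,0,0,0,0,-0.024,0,0,0,0,-0.0533,0,0,0,0,-0.0933,0,0,0,0,-0.1427,0,0,0,0,-0.1427,0,0,0,0,-0.1427,0]'|tail -1; python3 st.py
python3 - <<'E'
from h import *
s=get_state(); R=s['tool_rot']; print(R.T@(np.array([519.7,-292.0,65])-s['position']))
E
```

```text
gripper_force: 90.7
t 20.175 TCP [629.46 -28.73 169.77] phi 102.62 r 0.1207 F [-0.5  0.8 -3.9] Ftool [ 0.9 -0.3  3.9] T [0.03 0.05 0.02] Tnut -0.02 R2 [ 3.0e-04 -2.5e-03 -1.0e+00]
[-232.95707002 -164.37422068  105.11458281]
```

Converted, -233 mm / 750 = -0.3107, 105 mm / 750 = 0.14, 0.533 rad / 4 = 0.1333.

```bash
python3 -m pendant '[0,-0.06,-0.04,0,0.025,0,-0.12,-0.0827,0,0.05,0,-0.18,-0.1253,0,0.075,0,-0.24,-0.168,0,0.105,0,-0.2867,-0.2027,0.04,0.1333,0,-0.3107,-0.2192,0.08,0.1333,0,-0.3107,-0.2192,0.12,0.1333,0,-0.3107,-0.2192,0.14,0.1333,0,-0.3107,-0.2192,0.14,0.1333,0,-0.3107,-0.2192,0.14,0.1333,0,-0.3107,-0.2192,0.14,0.1333]'|tail -1; python3 st.py; python3 fitring.py pics/h5.png
python3 - <<'E'
from ov import *
t=cv2.imread('pics/h5.png');cv2.imwrite('pics/m1.png',cv2.resize(t[190:310,260:540],None,fx=2.8,fy=2.8,interpolation=cv2.INTER_CUBIC))
E
```

```text
gripper_force: 90.7
t 21.55 TCP [ 521.18 -291.38   65.55] phi 72.12 r 0.3898 F [-1.4 -1.7 -1.6] Ftool [-2.1 -0.8  1.6] T [-0.02  0.11  0.02] Tnut -0.36 R2 [ 2.e-04 -7.e-04 -1.e+00]
TCP [ 521.29 -291.31   65.59] phi 72.13 F [-0.84 -1.01 -1.2 ] T [-0.013  0.181  0.072]
resid 3121 shift [-3.997  0.247 -0.073] ring [ 554.09 -176.84   41.91]
```

View pics/m1.png

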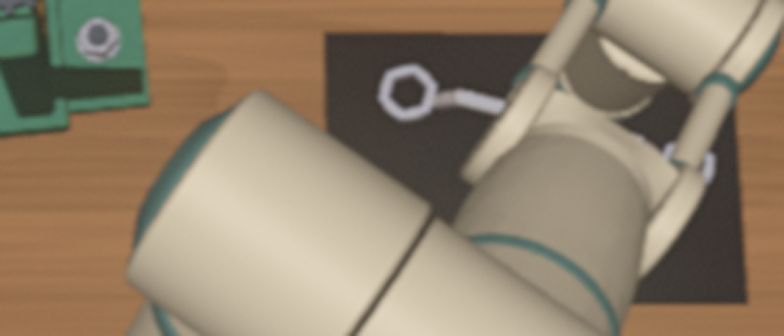

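The top view shows both rings over the mat: large at crop (408,92), small partly hidden near (690,160). The vertical force reads a little light, so I'll check the side view for tilt.

Run:
```python
from ov import *
s=get_state();R=s['tool_rot'];p=s['position'];a=np.linspace(0,2*np.pi,40)
sd=capture('side')[:,:,::-1].copy()
def ring(off,r,z): c=p+off*R[:,0]+R[:,2]*(37.7-z); return c+r*(np.outer(np.cos(a),R[:,0])+np.outer(np.sin(a),R[:,1]))
L=[(ring(120,23,14),(0,0,255),True),(ring(-120,21,14),(0,0,255),True)]
cv2.imwrite('pics/m2.png',over('side',sd,L,325,150,130,100,6))
print(s['ft_force'])
```

```text
[-0.84372906 -1.01384895 -1.19511747]
```

View pics/m2.png

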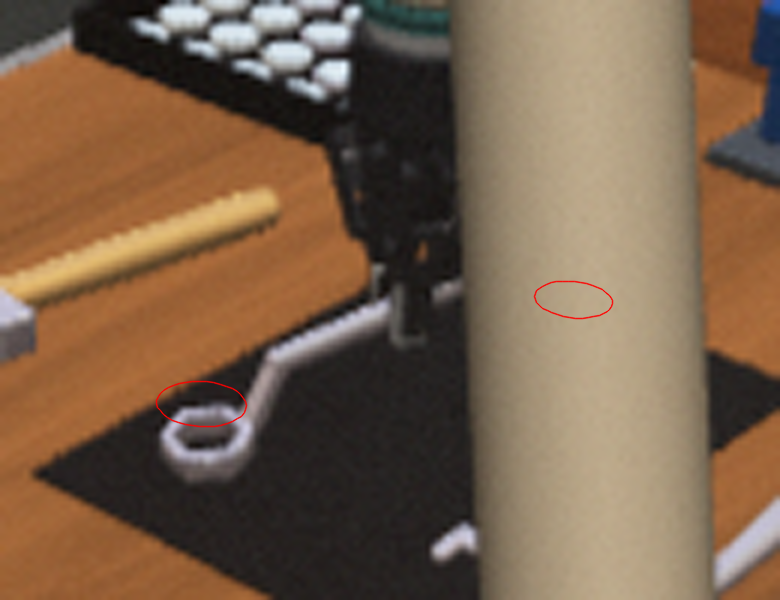

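The large ring sits about 12 mm lower than predicted, so the spanner has pitched about 6° in the grip. I'll lower it with a light grip so it settles level on both rings, then release.

Converted, 23.5 mm / 750 = 0.0313, 20 mm / 750 = 0.0267.

```bash
python3 -m pendant '[0,0,0,0,0,0,0,0,0.0053,0,0,0,0,0.0107,0,0,0,0,0.016,0,0,0,0,0.0213,0,0,0,0,0.0267,0,0,0,0,0.0313,0,0,0,0,0.0313,0,0,0,0,0.0313,0]' 20|tail -1; python3 st.py
```

```text
gripper_force: 91.3
t 22.875 TCP [ 522.42 -293.52   43.12] phi 72.09 r 0.3916 F [-1.3 -4.7  3.7] Ftool [-4.9  0.2 -3.7] T [0.07 0.12 0.08] Tnut -0.03 R2 [-0.002   0.0033 -1.    ]
```

```bash
python3 -m pendant '[14,0,0,0,0,18,0,0,0,0,40,0,0,0,0,50,0,0,0,0,50,0,0,0,0,50,0,0,0,0]' 20|tail -2; python3 st.py
```

```text
gripper_width: 49.5
gripper_force: 0.0
t 23.625 TCP [ 521.5  -291.79   42.08] phi 72.11 r 0.3901 F [ 0.1 -0.6  0.5] Ftool [-0.5  0.3 -0.5] T [-0.03 -0.    0.  ] Tnut 0.11 R2 [-0.  0. -1.]
```

Now lift and look from the top; the arm moves back over -y so the view is clear.

Converted, -230 mm / 750 = -0.3067, -200 mm / 750 = -0.2667, 0.5 rad / 4 = 0.125.

```bash
python3 -m pendant '[50,0,0,-0.0533,0,50,0,0,-0.1333,0,50,0,0,-0.2133,0,50,0,0,-0.2667,0,50,-0.08,-0.04,-0.2667,0.025,50,-0.16,-0.1067,-0.2667,0.05,50,-0.2267,-0.1733,-0.2667,0.075,50,-0.2667,-0.2533,-0.2667,0.1,50,-0.2667,-0.3067,-0.2667,0.125,50,-0.2667,-0.3067,-0.2667,0.125,50,-0.2667,-0.3067,-0.2667,0.125,50,-0.2667,-0.3067,-0.2667,0.125]'|head -2
python3 - <<'E'
from ov import *
t=capture('top')[:,:,::-1].copy();s=capture('side')[:,:,::-1].copy()
cv2.imwrite('pics/f_t.png',t)
a=np.linspace(0,2*np.pi,40)
f=lambda i,x0,y0,w,h,k: cv2.resize(i[y0:y0+h,x0:x0+w],None,fx=k,fy=k,interpolation=cv2.INTER_CUBIC)
o=np.zeros((600,800,3),np.uint8)
o[:340,:800]=f(t,370,190,160,68,5)[:340]
o[340:600,:520]=f(s,325,185,130,65,4)
o[340:600,530:790]=f(t,275,180,52,52,5)
cv2.imwrite('pics/fin.png',o)
E
```

```text
time: 25.12
position: [242.4, -411.7, 242.2]
```

View pics/fin.png

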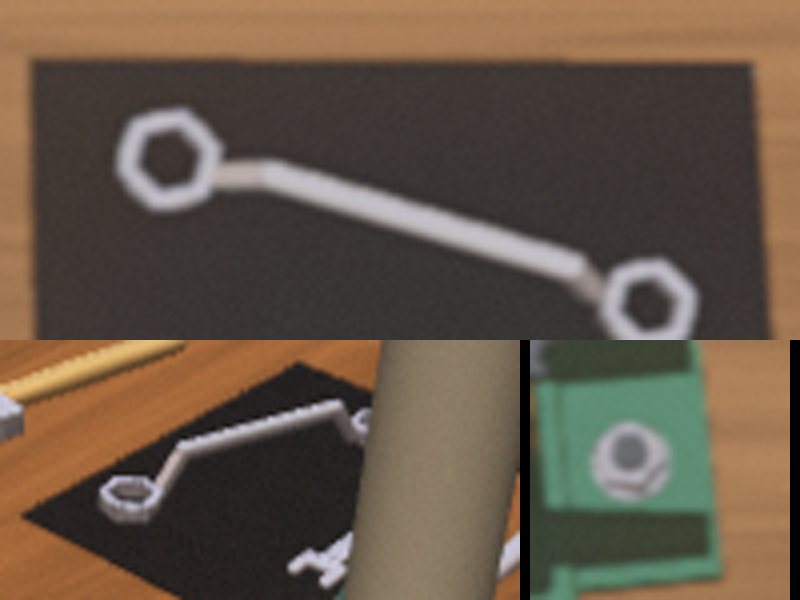

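The spanner lies flat on the mat, with its large ring at crop (170,160) and small ring at (650,300), both well inside the mat's edges. The arm is clear, so I'm handing in.

```bash
python3 -c "
from cell import *
print(hand_in())"
```

```text
the job is handed in; nothing more can be done
None
```

I tightened the nut in three strokes until it pulled up firm at about 1.2 N m by the wrist sensor, laid the spanner flat on the mat again, and handed the job in at about 25 s; no verdict was shown.

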